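# Latch the slide cabinet

### The job

Two small clear drying cabinets stand on the microscopy bench, both with the door ajar. Push shut the door of the one that holds the rack of glass slides, fully home so that its sprung latch rides over the strike and snaps in behind it. Leave the other cabinet's door standing open as it is, and do not disturb the things on the bench.

Things in the scene. Friction and masses are not known exactly. Their poses are not given: they have to be found in the camera images.
- cabinet_a: The cabinet that holds the slide rack: clear box with an aluminium frame, 170 deep (x) x 180 wide (y) x 190 mm high, fixed to the bench. Origin: centre of its underside; x points from front to back, y to the left as the robot sees it; the front faces roughly the robot. A cabinet of the same look and size, holding round dishes, stands beside it; either may be on the left.
- slide_rack: Dark steel tray with 8 upright glass slides with white ends, 85 x 78 x 64 mm, standing loose inside the cabinet whose door is to be shut. Origin: centre of its underside.
- door_a_push (a point): Point to push on that door's outer face, on the top rail of its frame, 172 mm above the bench, 140 mm from the upright hinge axis (on the cabinet's left), 30 mm short of the free edge. Its axes turn with the door: x square through the door, the way to push; y along it to the hinge; z up. Hinge axis: 140 mm along +y, 9 mm along +x. Door: aluminium frame (rails 22 mm), 18 mm thick, 8 to 183 mm above the bench.
- door_a (a joint): Angle of that door, rad: 0 fully shut at a hard stop, growing as it opens towards the robot; starts at 0.35 to 0.7. Stays where it is left (friction about 0.5 N at the push point). The bolt meets the strike at about 0.11; from there the push takes up to about 5 to 8 N; at about 0.025 the bolt is past the strike and snaps out behind it, leaving up to 0.02 play.
- bolt_a (a joint): Travel of that door's latch bolt, m: 0 fully out (14 mm past the free edge), 0.012 fully in. Sprung (0.6 to 1.6 N) and bevelled: shutting the door pushes it in by itself. Its black case on the door (8 mm proud, at the free edge) and the steel strike beside the door (9 mm proud of the shut door's face) both lie 52 to 88 mm above the bench: push above them.
- door_b_push (a point): The same point on the door of the other cabinet, the one that holds a stack of three round dark steel dishes; same sizes and axes. That door starts 0.35 to 0.7 rad open and must stay as it is.
- tube_rack: White rack with capped tubes, loose on the bench, 75 x 115 x 96 mm (x, y, z); origin at the centre of its underside. Bystander.
- jar: Amber glass jar with black cap, loose on the bench, 64 mm across, 85 mm high; origin at the centre of its underside. Bystander.

How it is judged:
By the outcome, as a careful person would: the job done as asked, in the order asked, and still so for the second after the job is handed in, with the robot touching nothing.
It also fails if it takes over 30 s, if anything falls off the work surface, if the arm or the gripper's body presses on something with over 40 N, if the wrist force passes 120 N, or if a joint passes its speed limit or range.

### The arm

A 6-joint arm with a two-finger parallel gripper is mounted at the origin on the work surface. World frame = base frame: x ahead of the robot, y to its left, z up, the work surface at z = 0. Lengths are in m, angles in rad, forces in N, time in s.
With the tool pointing down it reaches from about 0.3 to 0.775 m from the base axis. Payload 14.6 kg.
Tool frame: the origin (TCP) lies midway between the tips of the shut fingers; the grasp point (between the pads) lies 19 mm behind it; z points along the fingers, y is the direction in which the jaws open and shut (so a half turn about z gives the same grasp; the last joint's range is limited). The gripper opens to 85 mm and grips with 20 to 120 N. Pads are 22 mm wide; open, the fingers measure 114 mm over their backs; the gripper's body (76 mm by 85 mm) begins 54 mm behind the grasp point. The pads swing forward as they close: fully open they stand 13 mm farther back than shut.
Start: joints at [1.1, 0.3, 1.521, -0, 1.321, -0.067], TCP at [0.216, 0.506, 0.201] pointing down, gripper open.
Joint ranges: [-3.03, 3.03], [-0.79, 2.21], [0.23, 2.52], [-1.04, 4.18], [0, 3.07], [-2.55, 2.55]. Speed limits (rad/s): [2.22, 2.22, 2.57, 3.14, 3.14, 3.14].

### API

Orientations are given as a unit quaternion [x, y, z, w].
In Python, from plant import arm gives the robot as it stands. Calls block until the motion is done:
- arm.move_pose(position, orientation): joint-space move of the TCP to a pose.
- arm.move_l(position, orientation=None, v=0.15): straight line of the TCP; orientation=None keeps the orientation; v is the mean speed in m/s.
- arm.goto_joints(angles): joint-space move.
- arm.gripper_to(opening, grip_force=None): opening from 0.0 (shut) to 1.0 (fully open); grip_force is the grip in N (None keeps the last); returns when the fingers have stopped.
- arm.pause(seconds).
- arm.ik(position, orientation): joint angles nearest the present ones, or None.
- arm.grab_frame(name): name is "side" or "top" or "wrist"; returns the picture (420x560x3 uint8, red, green, blue); there is no depth.
- arm.get_calibration(name): a dict with "vertical_fov" (degrees; the focal length in pixels is half the picture's height over the tangent of half this angle, whatever the lens; pixels are square), "cx", "cy" (the principal point, pixels), "rvec" (rotation vector, rad) and "tvec" (3), from world to camera coordinates, as OpenCV has them. Camera axes: x right, y down, z forward; pixel columns grow to the right and rows downward; lengths in m; the calibration is good to about 2 mm. A picture is of the moment at which its call begins: read the wrist's pose just before it. get_calibration takes no time and is no camera call; for the wrist camera it gives the pose at the moment of the call.
A pose or a line that the arm cannot do raises arm.Unreachable and nothing moves.
- arm.finish_job(): hands the job in, once; it reports no verdict.
Readings, each from a call of its own:
- arm.read_t(): time.
- arm.read_joint_positions(): joint angles.
- arm.read_qvel(): joint speeds.
- arm.read_joint_efforts(): joint torques, N m.
- arm.read_eef_pos(): TCP position.
- arm.read_orientation(): TCP orientation.
- arm.read_ft_force(): force on the tool from outside, world axes, zero at the start.
- arm.read_torque(): the same for the moment, N m.
- arm.read_grip_width(): opening from 0.0 (shut) to 1.0 (fully open).
Only numpy, scipy, OpenCV 4.12 (cv2) and the standard library are available. Lean on these libraries where they do the work, as an engineer would, in place of code of your own. Each camera call takes 0.05 s, during which the arm holds its last target.

## Working session

There is one attempt and no reset: what is moved stays moved. The work goes in short steps, each a Python script; the robot and the scene stay as the last script left them, time stands still between calls to the robot, and variables do not carry over. Pictures are saved under pics/ and viewed, and the job is handed in when it is done.

```bash
mkdir -p pics; python3 - <<'E'
from plant import arm
import cv2
for n in("side","top","wrist"):
    c=arm.get_calibration(n);print(n,c)
    cv2.imwrite(f"pics/{n}0.png",arm.grab_frame(n)[...,::-1])
print(arm.read_t(),arm.read_eef_pos(),arm.read_orientation())
E
```

```text
side {'vertical_fov': 43.650978721998236, 'cx': 274.261461719257, 'cy': 210.92853726346152, 'rvec': array([ 2.25655001, -1.77244569,  0.2909623 ]), 'tvec': array([-0.12550536,  0.56594711,  1.44890161])}
top {'vertical_fov': 57.71833550461275, 'cx': 283.85330942091383, 'cy': 210.50863759795325, 'rvec': array([ 2.07342746, -2.15176901,  0.22886262]), 'tvec': array([0.01195594, 0.56460805, 1.23164469])}
wrist {'vertical_fov': 58.316497413202924, 'cx': 274.3815862305835, 'cy': 206.8015347199002, 'rvec': array([-2.42618956, -1.60086591, -0.21756193]), 'tvec': array([-0.5494435 , -0.03331899,  0.37886668])}
0.15 [0.21602146 0.50559213 0.2002828 ] [ 2.00528460e-01  9.79687791e-01 -3.98127710e-04 -9.72086051e-05]
```

View pics/side0.png

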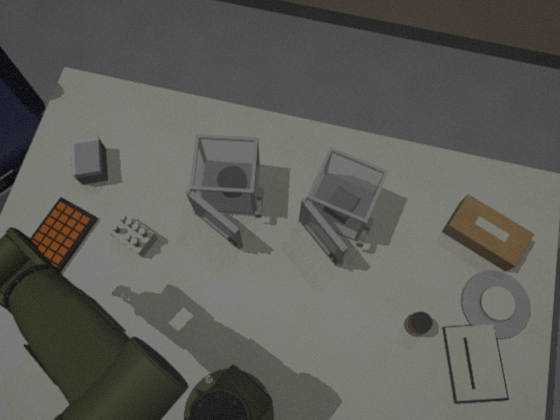

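View pics/top0.png

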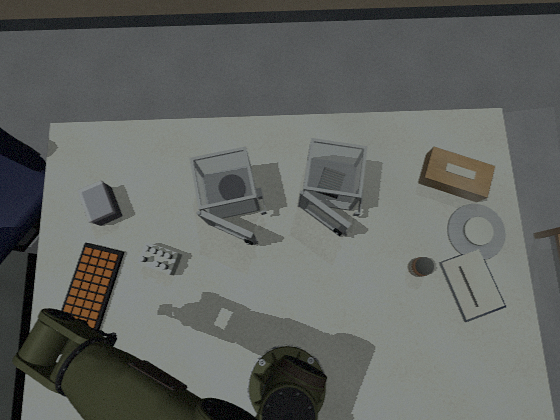

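View pics/wrist0.png

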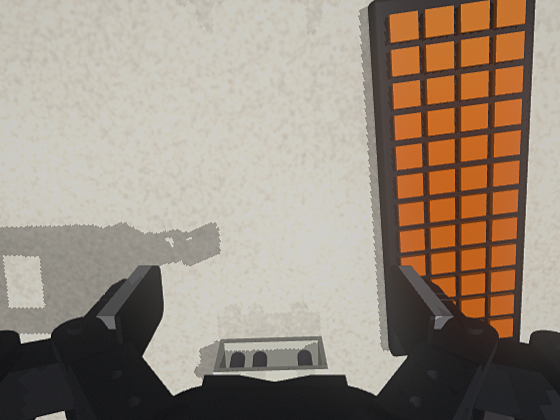

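The left cabinet shows a round dark disc (top view, about 232,187). The right one shows a rectangular striped item (about 335,182). I'll zoom in to confirm this and to measure.

```bash
python3 - <<'E'
import cv2,numpy as np
t=cv2.imread("pics/top0.png");s=cv2.imread("pics/side0.png")
a=cv2.resize(t[125:255,285:385],None,fx=4.5,fy=4.5,interpolation=cv2.INTER_CUBIC)
b=cv2.resize(s[140:275,290:400],None,fx=4.3,fy=4.3,interpolation=cv2.INTER_CUBIC)
cv2.imwrite("pics/za.png",a[:600,:800]);cv2.imwrite("pics/zb.png",b[:600,:800])
E
```

```text
(no output)
```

View pics/za.png

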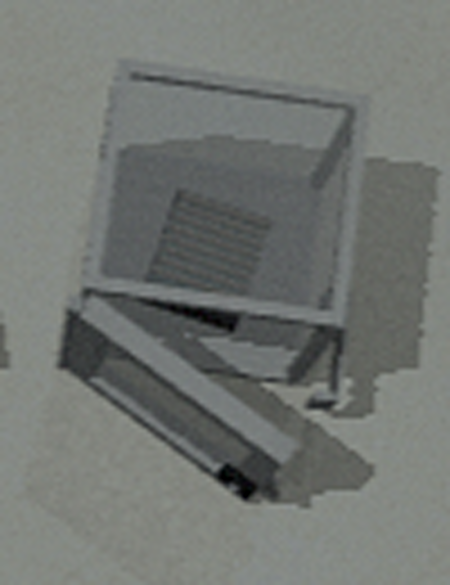

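View pics/zb.png

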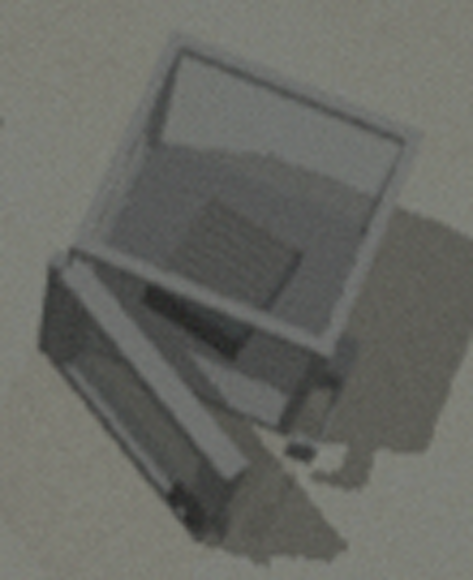

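The right cabinet holds the striped rectangular slide rack, so it is cabinet_a. Next I'll triangulate the cabinet's top corners and the corners of the door's top face from both views.

```bash
cat > h.py <<'E'
import numpy as np,cv2
from plant import arm
def cam(c):
    R=cv2.Rodrigues(c["rvec"])[0];f=210/np.tan(np.radians(c["vertical_fov"]/2))
    K=np.array([[f,0,c["cx"]],[0,f,c["cy"]],[0,0,1]]);return K,R,c["tvec"]
def ray(c,p,z):
    K,R,t=cam(c);d=R.T@np.linalg.solve(K,[*p,1]);o=-R.T@t;return o+d*(z-o[2])/d[2]
def tri(cs,ps):
    A=[];b=[]
    for c,p in zip(cs,ps):
        K,R,t=cam(c);d=R.T@np.linalg.solve(K,[*p,1]);d/=np.linalg.norm(d);o=-R.T@t
        P=np.eye(3)-np.outer(d,d);A.append(P);b.append(P@o)
    return np.linalg.lstsq(np.vstack(A),np.hstack(b),rcond=None)[0]
def proj(c,X):
    K,R,t=cam(c);q=K@(R@np.asarray(X)+t);return q[:2]/q[2]
E
python3 - <<'E'
from h import *
np.set_printoptions(precision=4,suppress=True)
T=arm.get_calibration("top");S=arm.get_calibration("side")
pts={'c1':((122,60),(178,35),.19),'c2':((368,98),(422,132),.19),'c3':((345,325),(330,352),.19),'c4':((85,292),(72,248),.19),
'dfi':((300,440),(245,465),.183),'dfo':((278,462),(222,480),.183),'dho':((78,308),(65,262),.183)}
for k,(a,b,z) in pts.items():
    a=np.array(a)/4.5+[285,125];b=np.array(b)/4.3+[290,140]
    print(k,tri([T,S],[a,b]),ray(T,a,z),ray(S,b,z))
E
```

```text
c1 [ 0.7729 -0.1082  0.1812] [ 0.7671 -0.1059  0.19  ] [ 0.7708 -0.1096  0.19  ]
c2 [ 0.7307 -0.2756  0.2028] [ 0.7325 -0.2766  0.19  ] [ 0.74   -0.2793  0.19  ]
c3 [ 0.5655 -0.2436  0.2161] [ 0.5696 -0.2474  0.19  ] [ 0.5768 -0.2482  0.19  ]
c4 [ 0.5943 -0.0723  0.217 ] [ 0.5994 -0.0717  0.19  ] [ 0.6067 -0.074   0.19  ]
dfi [ 0.4907 -0.2101  0.1936] [ 0.4927 -0.2122  0.183 ] [ 0.4935 -0.2107  0.183 ]
dfo [ 0.4791 -0.1973  0.1842] [ 0.4782 -0.1963  0.183 ] [ 0.4806 -0.1986  0.183 ]
dho [ 0.5868 -0.0688  0.2074] [ 0.5901 -0.0668  0.183 ] [ 0.5988 -0.0715  0.183 ]
```

```bash
cat >> h.py <<'E'
def quat(ang):  # tool down, tool x along heading ang
    from scipy.spatial.transform import Rotation as Ro
    x=np.array([np.cos(ang),np.sin(ang),0]);z=np.array([0,0,-1.]);y=np.cross(z,x)
    return Ro.from_matrix(np.stack([x,y,z],1)).as_quat()
E
python3 - <<'E'
from h import *
from scipy.spatial.transform import Rotation as Ro
np.set_printoptions(precision=3,suppress=True)
K,R,t=cam(arm.get_calibration("wrist"))
p=np.array(arm.read_eef_pos());Rt=Ro.from_quat(arm.read_orientation()).as_matrix()
print("cam in tool",Rt.T@(-R.T@t-p)); print("cam axis in tool",Rt.T@R.T)
for a in (-41.5,-10,138.5,170):
  for P in ([.45,-.19,.3],[.43,-.2,.162],[.57,-.21,.162]):
    print(a,P,arm.ik(P,quat(np.radians(a))))
E
```

```text
cam in tool [ 0.069 -0.    -0.173]
cam axis in tool [[-0.001 -0.963 -0.268]
 [ 1.    -0.001  0.   ]
 [-0.    -0.268  0.963]]
-41.5 [0.45, -0.19, 0.3] [-0.475  0.101  1.53  -0.     1.51   1.821]
-41.5 [0.43, -0.2, 0.162] [-0.513  0.169  1.777 -0.     1.196  1.783]
-41.5 [0.57, -0.21, 0.162] [-0.413  0.459  1.394 -0.     1.288  1.882]
-10 [0.45, -0.19, 0.3] [-0.475  0.101  1.53  -0.     1.51   1.271]
-10 [0.43, -0.2, 0.162] [-0.513  0.169  1.777 -0.     1.196  1.233]
-10 [0.57, -0.21, 0.162] [-0.413  0.459  1.394 -0.     1.288  1.332]
138.5 [0.45, -0.19, 0.3] [-0.475  0.101  1.53  -0.     1.51  -1.321]
138.5 [0.43, -0.2, 0.162] [-0.513  0.169  1.777 -0.     1.196 -1.359]
138.5 [0.57, -0.21, 0.162] [-0.413  0.459  1.394 -0.     1.288 -1.26 ]
170 [0.45, -0.19, 0.3] [-0.475  0.101  1.53  -0.     1.51  -1.871]
170 [0.43, -0.2, 0.162] [-0.513  0.169  1.777 -0.     1.196 -1.909]
170 [0.57, -0.21, 0.162] [-0.413  0.459  1.394 -0.     1.288 -1.81 ]
```

```bash
python3 - <<'E'
from h import *
np.set_printoptions(precision=4,suppress=True)
arm.gripper_to(0.0)
print(arm.read_t())
q=quat(np.radians(165))
p=np.array(arm.read_eef_pos())
arm.move_l([p[0],p[1],.33],v=.25)
arm.move_pose([.42,-.14,.33],q)
import pickle
c=arm.get_calibration("wrist");im=arm.grab_frame("wrist")
cv2.imwrite("pics/w1.png",im[...,::-1]);pickle.dump(c,open("w1.pkl","wb"))
print(arm.read_t(),arm.read_ft_force(),arm.read_eef_pos())
E
```

```text
0.9167
4.0417 [ 1.0204 -0.1619  0.6998] [ 0.4202 -0.1396  0.33  ]
```

View pics/w1.png

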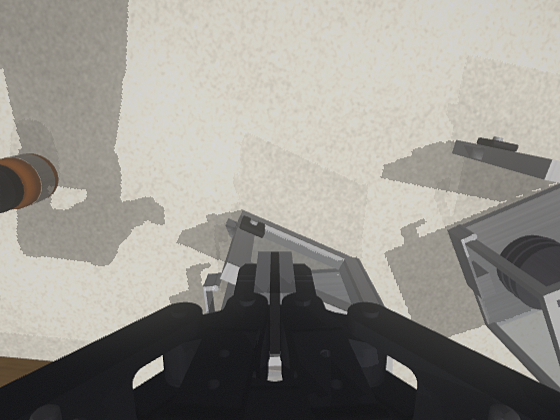

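The view shows the right cabinet (the left one in this picture) partly hidden by the gripper, with its latch case at about (250,225). The neighbour clearly holds the round dishes, at about (535,260). I'll move forward so the door is in clear view.

```bash
python3 - <<'E'
from h import *
import pickle
q=quat(np.radians(165))
for i,P in ((2,[.55,-.10,.36]),(3,[.55,-.22,.36])):
    arm.move_pose(P,q)
    c=arm.get_calibration("wrist");im=arm.grab_frame("wrist")
    cv2.imwrite(f"pics/w{i}.png",im[...,::-1]);pickle.dump(c,open(f"w{i}.pkl","wb"))
print(arm.read_t())
E
```

```text
5.3083
```

View pics/w2.png

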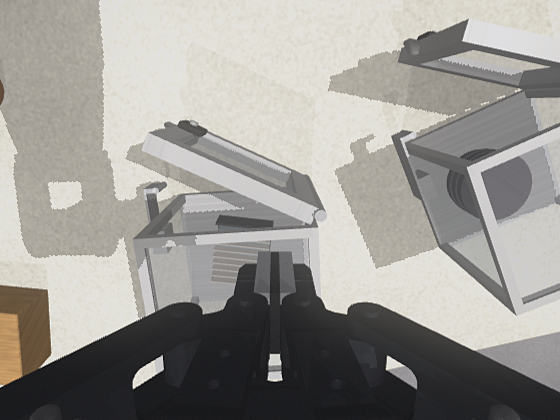

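View pics/w3.png

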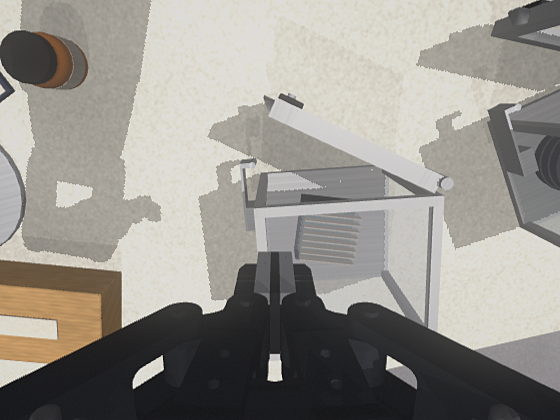

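```bash
python3 - <<'E'
import cv2
a=cv2.imread("pics/w2.png")[110:260,125:335];b=cv2.imread("pics/w3.png")[85:235,235:465]
cv2.imwrite("pics/zw2.png",cv2.resize(a,None,fx=3.5,fy=3.5));cv2.imwrite("pics/zw3.png",cv2.resize(b,None,fx=3.4,fy=3.4))
E
```

```text
(no output)
```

View pics/zw2.png

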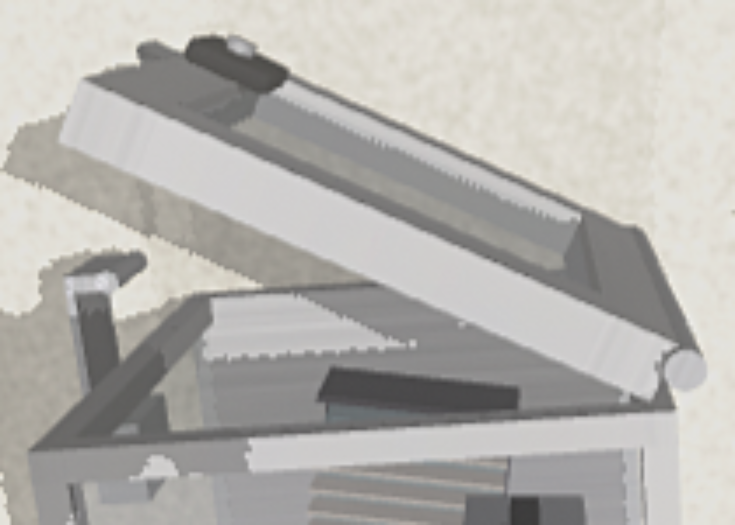

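View pics/zw3.png

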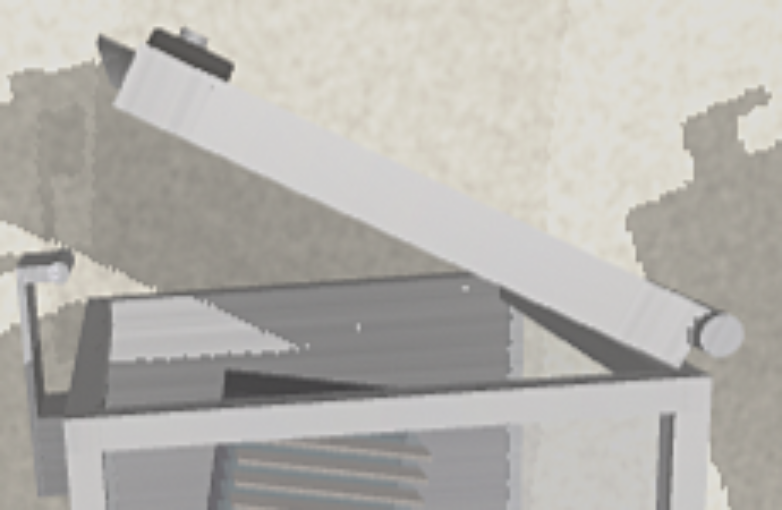

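```bash
python3 - <<'E'
from h import *
import pickle
np.set_printoptions(precision=4,suppress=True)
A=pickle.load(open("w2.pkl","rb"));B=pickle.load(open("w3.pkl","rb"))
pts={'fo':((83,77),(152,40),.183),'fi':((62,143),(116,104),.183),'hinge':((686,370),(721,335),.19),'hi':((657,398),(684,370),.183),'cR':((30,450),(65,420),.19),'cL':((675,408),(710,378),.19)}
X={}
for k,(a,b,z) in pts.items():
    a=np.array(a)/3.5+[125,110];b=np.array(b)/3.4+[235,85]
    X[k]=[tri([A,B],[a,b]),ray(A,a,z),ray(B,b,z)];print(k,*X[k])
for i in range(3):
    d=(X['fi'][i]-X['hi'][i])[:2];c=(X['cR'][i]-X['cL'][i])[:2]
    ad=np.arctan2(d[1],d[0]);ac=np.arctan2(c[1],c[0]);print(np.linalg.norm(d),np.linalg.norm(c),"door normal",ad+np.pi/2,"cab yaw",ac+np.pi/2,"q",ac-ad)
E
```

```text
fo [ 0.4792 -0.1972  0.1898] [ 0.4789 -0.1994  0.183 ] [ 0.4794 -0.197   0.183 ]
fi [ 0.4932 -0.2105  0.1836] [ 0.4937 -0.2107  0.183 ] [ 0.4927 -0.2105  0.183 ]
hinge [ 0.5961 -0.0656  0.1874] [ 0.5952 -0.0657  0.19  ] [ 0.5952 -0.0667  0.19  ]
hi [ 0.6045 -0.0751  0.182 ] [ 0.6034 -0.0751  0.183 ] [ 0.6048 -0.0754  0.183 ]
cR [ 0.5716 -0.247   0.1884] [ 0.5709 -0.2462  0.19  ] [ 0.5715 -0.2468  0.19  ]
cL [ 0.6061 -0.0711  0.1892] [ 0.605  -0.0711  0.19  ] [ 0.6065 -0.0713  0.19  ]
0.17528617048394507 0.1792734894691821 door normal -0.6877340722283822 cab yaw -0.1934243061619123 q 0.4943097660664699
0.1744563786473496 0.17838737360210105 door normal -0.6799887093909138 cab yaw -0.19278806169188556 q 0.48720064769902827
0.17557964591181877 0.1789694382551753 door normal -0.6924209176493479 cab yaw -0.1969741468070747 q 0.4954467708422732
```

```bash
cat > push.py <<'E'
from h import *
np.set_printoptions(precision=4,suppress=True)
H=np.array([.595,-.071]);yaw=-.194;Z=.164
def pose(q,gap):
    a=yaw-q;n=np.array([np.cos(a),np.sin(a)]);u=np.array([-n[1],n[0]])
    p=H-.14*u-(.009+.011+gap)*n
    return [*p,Z],quat(a+np.pi),n
if __name__=="__main__":
    P,Q,n=pose(.495,.035)
    arm.move_pose([P[0],P[1],.30],Q); arm.move_l(P,Q,v=.2)
    f0=np.array(arm.read_ft_force());print("bias",f0,arm.read_t())
    P,Q,n=pose(.495,.006);arm.move_l(P,Q,v=.1);print("near",np.array(arm.read_ft_force())-f0)
    qs=list(np.arange(.48,.13,-.05))+list(np.arange(.12,-.06,-.01))
    for q in qs:
        P,Q,n=pose(q,0);arm.move_l(P,Q,v=.07)
        f=np.array(arm.read_ft_force())-f0;F=-f[:2]@n
        print(f"{q:.3f} F={F:.2f} fz={f[2]:.1f} t={arm.read_t():.2f}",np.array(arm.read_eef_pos())-P)
        if F>14 or arm.read_t()>21: break
E
python3 push.py
```

```text
bias [0.9634 0.3804 0.3191] 6.725
near [-0.8582 -0.4297 -0.513 ]
0.480 F=0.98 fz=0.2 t=7.43 [-0.0001  0.0001  0.0001]
0.430 F=0.94 fz=-0.2 t=7.68 [-0.0002  0.0001 -0.    ]
0.380 F=0.57 fz=-1.0 t=7.93 [-0.0002  0.0001 -0.0001]
0.330 F=1.40 fz=-0.5 t=8.18 [-0.0002  0.0002 -0.0001]
0.280 F=0.55 fz=0.2 t=8.43 [-0.0002  0.0002 -0.0001]
0.230 F=0.87 fz=-1.1 t=8.68 [-0.0002  0.0002 -0.0001]
0.180 F=1.42 fz=-0.6 t=8.93 [-0.0002  0.0001 -0.0001]
0.120 F=0.62 fz=-0.6 t=9.21 [-0.0002  0.0001 -0.0001]
0.110 F=0.44 fz=-0.9 t=9.46 [-0.0001  0.0001  0.    ]
0.100 F=0.21 fz=-0.7 t=9.71 [ 0. -0. -0.]
0.090 F=0.21 fz=-0.6 t=9.96 [ 0. -0. -0.]
0.080 F=1.06 fz=-0.7 t=10.21 [ 0. -0. -0.]
0.070 F=1.08 fz=-0.5 t=10.46 [ 0. -0. -0.]
0.060 F=0.89 fz=-0.6 t=10.71 [ 0.0001 -0.      0.    ]
0.050 F=0.89 fz=0.1 t=10.96 [ 0. -0. -0.]
0.040 F=0.41 fz=-0.5 t=11.21 [ 0.0001  0.     -0.    ]
0.030 F=0.80 fz=0.1 t=11.46 [ 0. -0. -0.]
0.020 F=0.07 fz=-0.0 t=11.71 [ 0.0001 -0.     -0.    ]
0.010 F=0.79 fz=-0.5 t=11.96 [ 0. -0. -0.]
0.000 F=1.01 fz=-0.2 t=12.21 [ 0.0001 -0.     -0.    ]
-0.010 F=1.05 fz=-0.6 t=12.46 [ 0.0001 -0.     -0.    ]
-0.020 F=1.16 fz=-0.3 t=12.71 [ 0. -0. -0.]
-0.030 F=1.22 fz=0.4 t=12.96 [ 0.0001 -0.     -0.    ]
-0.040 F=1.57 fz=-0.7 t=13.21 [ 0.  0. -0.]
-0.050 F=1.50 fz=0.0 t=13.46 [ 0.0001  0.     -0.    ]
```

No latch force showed up, so I'll look before pushing further.

```bash
python3 - <<'E'
from h import *
import pickle
c=arm.get_calibration("wrist");im=arm.grab_frame("wrist")[...,::-1]
cv2.imwrite("pics/w4.png",im);pickle.dump(c,open("w4.pkl","wb"))
t=arm.grab_frame("top")[...,::-1]
cv2.imwrite("pics/t4.png",cv2.resize(t[125:275,270:410],None,fx=4,fy=4,interpolation=cv2.INTER_CUBIC))
E
```

```text
(no output)
```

View pics/w4.png

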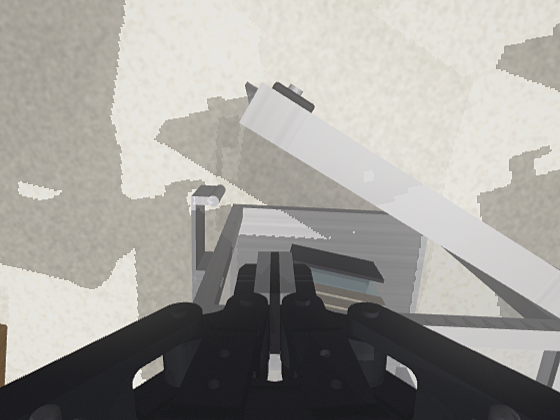

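View pics/t4.png

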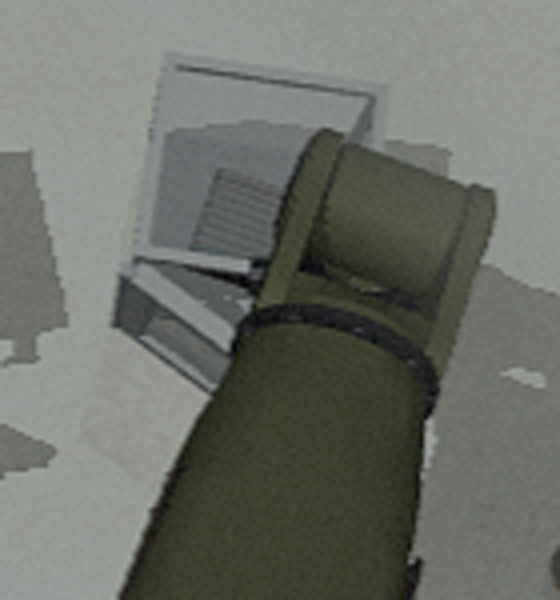

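```bash
python3 - <<'E'
from h import *
import pickle
np.set_printoptions(precision=4,suppress=True)
c=pickle.load(open("w4.pkl","rb"));p=np.array(arm.read_eef_pos())
print(p,arm.read_grip_width(),arm.read_joint_positions(),"tcp px",proj(c,p), proj(c,p+[0,0,.05]),arm.read_ft_force())
K,R,t=cam(c);print("cam",-R.T@t)
for z in (.183,.26):print(z,ray(c,(260,84),z),ray(c,(241,124),z))
E
```

```text
[ 0.5551 -0.2067  0.164 ] -0.0022330070838068885 [-0.4183  0.4242  1.4396  0.      1.2778 -1.845 ] tcp px [274.0331 247.4954] [273.9238 298.5162] [-0.5849 -0.0444  0.1846]
cam [ 0.4868 -0.1966  0.3373]
0.183 [ 0.4793 -0.2011  0.183 ] [ 0.4933 -0.211   0.183 ]
0.26 [ 0.483  -0.1989  0.26  ] [ 0.49   -0.2038  0.26  ]
```

```bash
python3 - <<'E'
from h import *
s=arm.grab_frame("side")[...,::-1]
cv2.imwrite("pics/s4.png",cv2.resize(s[130:300,270:430],None,fx=3.5,fy=3.5,interpolation=cv2.INTER_CUBIC))
p=arm.read_eef_pos();print(proj(arm.get_calibration("side"),p),arm.read_t())
E
python3 - <<'E'
import cv2
a=cv2.imread("pics/w4.png")[190:340,180:400]
cv2.imwrite("pics/zw4.png",cv2.resize(a,None,fx=3.5,fy=3.5,interpolation=cv2.INTER_CUBIC))
E
```

```text
[348.96915611 228.58708494] 13.6083
```

View pics/s4.png

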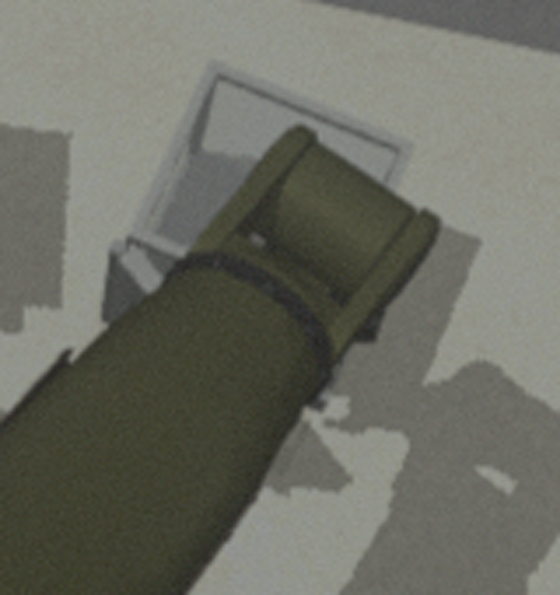

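View pics/zw4.png

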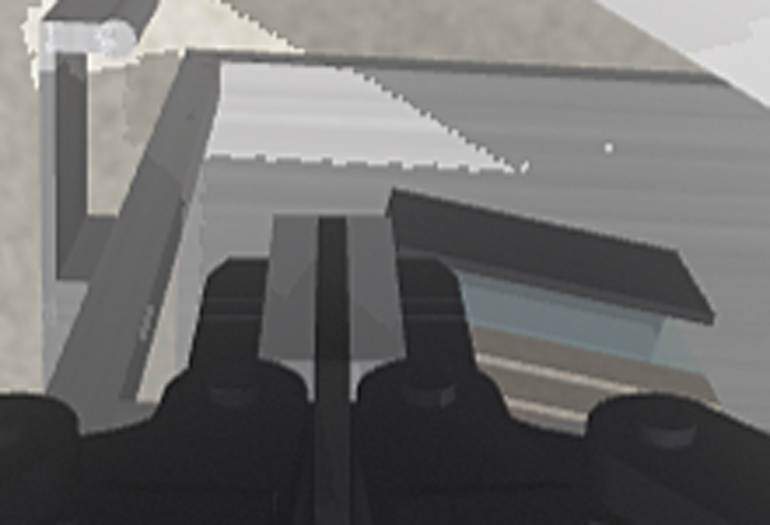

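The door hasn't moved. The visible tip edge in the wrist picture (row ~251) fits a tip about 20 mm higher than the TCP I assumed, so the fingers passed just over the door. I'll back out upward, come down about 25 mm lower in front of the door, push part way and look again.

```bash
sed -i 's/Z=.164/Z=.138/' push.py; python3 - <<'E'
from push import *
p=np.array(arm.read_eef_pos());arm.move_l([p[0],p[1],.27],v=.25)
P,Q,n=pose(.495,.035)
arm.move_pose([P[0],P[1],.27],Q)
arm.move_l(P,Q,v=.25)
f0=np.array(arm.read_ft_force());np.save("f0.npy",f0)
P,Q,n=pose(.495,.0);arm.move_l(P,Q,v=.12)
print(-(np.array(arm.read_ft_force())-f0)[:2]@n)
P,Q,n=pose(.40,.0);arm.move_l(P,Q,v=.08)
print(-(np.array(arm.read_ft_force())-f0)[:2]@n,arm.read_t())
cv2.imwrite("pics/w5.png",arm.grab_frame("wrist")[...,::-1])
E
```

```text
0.3828543113698637
0.7809131883085773 16.2333
```

View pics/w5.png

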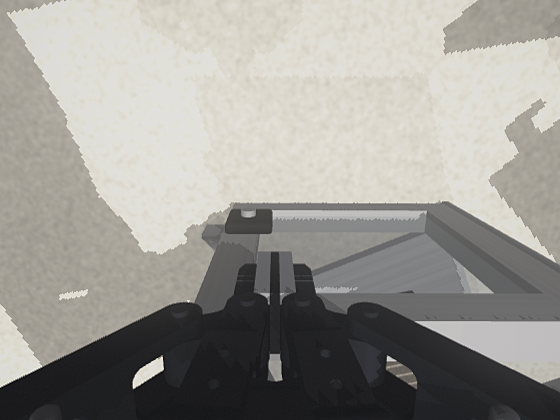

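In this picture the fingers are in front of the door. Its top rail, at rows ~295–320, runs level in the image, so the door has followed to about 0.40 rad. I'll carry on with the push.

```bash
python3 - <<'E'
from push import *
f0=np.load("f0.npy")
for q in [.26,.13]+list(np.arange(.11,-.07,-.012)):
    P,Q,n=pose(q,0);arm.move_l(P,Q,v=.08)
    f=np.array(arm.read_ft_force())-f0;F=-f[:2]@n
    print(f"{q:.3f} F={F:.2f} fz={f[2]:.1f} t={arm.read_t():.2f}")
    if F>16 or arm.read_t()>22.5: break
cv2.imwrite("pics/w6.png",arm.grab_frame("wrist")[...,::-1])
E
```

```text
0.260 F=-0.27 fz=-1.1 t=16.68
0.130 F=0.66 fz=-1.0 t=17.07
0.110 F=0.02 fz=-1.5 t=17.32
0.098 F=3.18 fz=1.4 t=17.57
0.086 F=2.28 fz=-0.2 t=17.82
0.074 F=2.84 fz=1.1 t=18.07
0.062 F=0.51 fz=-0.6 t=18.32
0.050 F=-0.59 fz=-0.7 t=18.57
0.038 F=0.13 fz=-0.3 t=18.82
0.026 F=0.07 fz=0.0 t=19.07
0.014 F=0.31 fz=-0.5 t=19.32
0.002 F=0.10 fz=-1.2 t=19.57
-0.010 F=9.01 fz=2.9 t=19.82
-0.022 F=26.17 fz=9.9 t=20.07
```

View pics/w6.png

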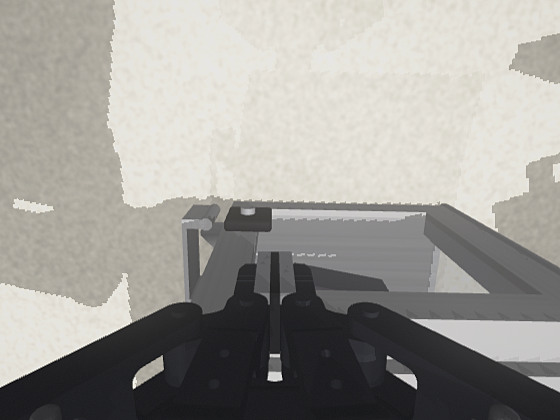

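The force rose over the strike (~3 N at 0.10–0.07), dropped, then climbed steeply at the hard stop (26 N). I'll back off and check the latch.

```bash
python3 - <<'E'
from push import *
import pickle
P,Q,n=pose(-.0,.05);arm.move_l(P,Q,v=.15)
arm.move_l([P[0],P[1],.30],Q,v=.3)
arm.move_l([.55,-.22,.36],quat(np.radians(165)),v=.25)
c=arm.get_calibration("wrist");im=arm.grab_frame("wrist")[...,::-1]
pickle.dump(c,open("w7.pkl","wb"))
cv2.imwrite("pics/w7.png",im)
cv2.imwrite("pics/zw7.png",cv2.resize(im[120:250,220:460],None,fx=3.3,fy=3.3,interpolation=cv2.INTER_CUBIC))
cv2.imwrite("pics/t7.png",arm.grab_frame("top")[...,::-1])
print(arm.read_t(),arm.read_ft_force())
E
```

```text
21.8917 [ 0.0432 -0.0357 -0.1308]
```

View pics/w7.png

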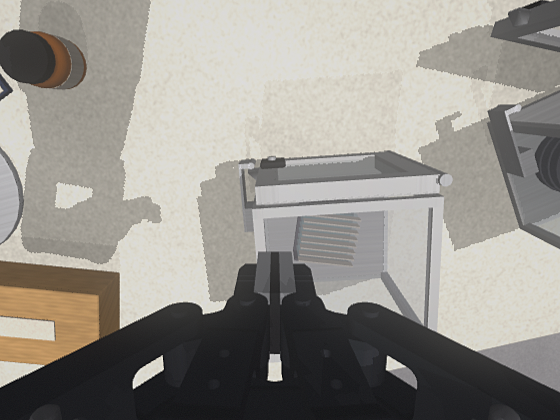

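View pics/zw7.png

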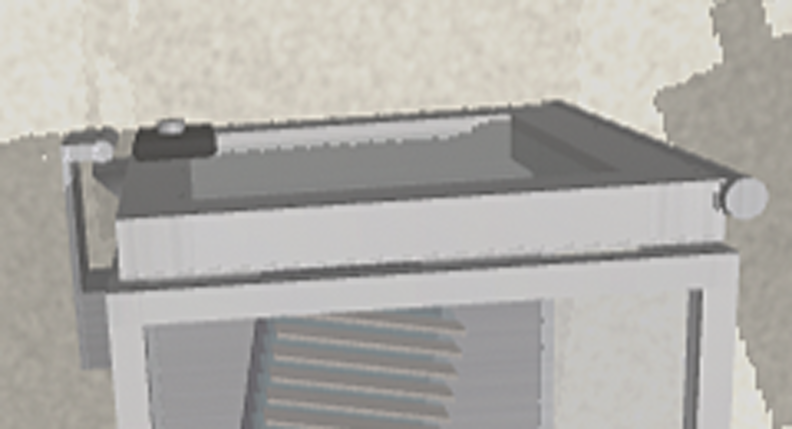

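View pics/t7.png

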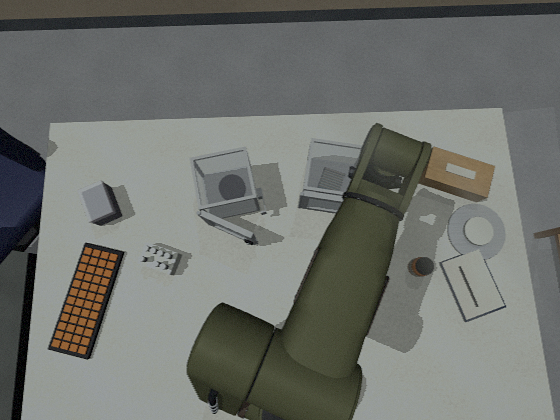

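The target door is flush and parallel to its cabinet front (w7 rows ~190–205). The bolt sits behind the strike at about (250,172). The neighbour's door, tube rack and jar are where they were, so I'm handing in.

```bash
python3 - <<'E'
from plant import arm
arm.finish_job();print(arm.read_t())
E
```

```text
the job is handed in; nothing more can be done
the job is handed in; nothing more can be done
```

I pushed the slide-rack cabinet's door (the right-hand one) shut against its hard stop. It looks latched, and I handed the job in at about 21.9 s; no verdict was reported.

**What happened**
- **First push missed:** with the TCP at 164 mm the fingers passed just over the door. They touched nothing and ended in the doorway. The real fingertips seem to sit about 20 mm higher than I took the TCP to be. That is my reading of one wrist picture and I did not measure it separately.
- **Second push worked:** I lifted out and pushed again with the TCP at 138 mm. The force rose to about 3 N at the strike, between about 0.10 and 0.07 rad, and then fell to nothing. It climbed to 26 N at the hard stop, within the limits.

**Last checks**
- **Door:** it stands parallel to the cabinet front to within about 0.01 rad, and the bolt appears to sit behind the strike. I did not pull on the door to test the latch.
- **Rest of the bench:** by eye, the other door, the slide rack, the tube rack and the jar look unmoved. The arm was clear of everything.

**What disagreed**
- **Latch force:** it read about 3 N, below the 5 to 8 N stated. I only read it between steps, so I may have missed the peak.
- **Release angle:** the force dropped at a commanded angle of about 0.06 rad rather than the stated 0.025 rad. The door may have jumped ahead of the fingers.

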